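Turn a mirror so that the worktop camera sees the tin's dot

ROBOT

A 7-joint arm with a two-finger parallel gripper is mounted at the origin on a cart in front of the work surface, level with it; the furniture and walls round the work are solid. World frame = base frame: x ahead of the robot, y to its left, z up, the work surface at z = 0. Lengths are in m, angles in degrees, forces in N, time in s.
With the tool pointing down it reaches from about 0.425 to 0.825 m from the base axis. Payload 3.6 kg.
Tool frame: the origin (TCP) lies at the very end of the fingers, on their centre line; the grasp point (between the pads) lies 19 mm behind it; z points along the fingers, y is the line along which they close (so a half turn about z gives the same grasp; the last joint's range is limited). The gripper opens to 85 mm and grips with 20 to 120 N. Pads are 22 mm wide; open, the fingers measure 114 mm over their backs; the gripper's body (76 mm by 85 mm) begins 54 mm behind the grasp point. The pads swing forward as they close: fully open they stand 13 mm farther back than shut.
Start: joints at [74.857, 35.231, -0.722, 81.555, 0.464, 63.22, -2.315], TCP at [0.153, -0.632, 0.231] pointing down, gripper open.
Joint ranges: [-178.69, 178.69], [-17.37, 117.87], [-77.05, 75.6], [15.02, 138.74], [-78.02, 258.01], [0.78, 113.62], [-162.83, 162.83]. Speed limits (degrees/s): [159.86, 159.86, 180, 180, 180, 180, 180].

INTERFACE

Orientations are given as a 3x3 rotation matrix whose columns are the frame's x, y, z axes.
In Python, from cell import manip gives the robot as it stands.
- The arm moves only by the tool play_rows, never from a script. Its argument "series" is a list of rows, each a list of 4 numbers: the shift along the tool's x, y, z in mm, then the turn about the tool's z in degrees. A call has 1 to 20 rows; each row shifts and turns the commanded pose from where the row before left it, along the tool's axes as they then stand; what a row does not reach is not made up. A row lasts 1/10 s, in which the tool goes at most 50 mm and 8.59 degrees, less where a joint would pass 70% of its speed; a pose out of reach is approached as far as the arm can. A call is refused whole if a number of a shift passes 50 or a number of a turn 8.59, either way. A call with a gripper value outside its range is refused whole. "gripper" is the finger opening in mm, from 0 to 85.4, set as the call begins (left out, the last holds). The fingers move at their own pace and stop on an object; "squeeze" is the grip in N (left out, the last holds). Time passes only in rows, so rows that do not move let the fingers close. It gives the time, the measured TCP pose, the force, the opening and the grip force at its end, in the units of the state.
- manip.get_state(): the state, without advancing time (a new reading comes with each control period).
- manip.get_image(name): name is "side" or "top"; returns a dict with "image" (400x640x3 uint8, blue, green, red), "camera_matrix" (3x3 intrinsics, pixels), "R" (3x3) and "t" (3): a world point X has camera coordinates R X + t. Camera axes: x right, y down, z forward; pixel columns grow to the right and rows downward; lengths in m; the calibration is good to about 2 mm. A picture is of the moment at which its call begins. There is no depth.
- manip.finish_job(): hands the job in; it is judged then, once.
The state is a dict: "t": time; "joint_pos": joint angles; "dq": joint speeds; "joint_torque": joint torques, N m; "position": TCP position; "orientation": TCP orientation; "contact_force": force on the tool from outside, world axes, zero at the start; "moment": the same for the moment, N m; "width": finger opening in m; "grip_force": force on a finger pad.
Only numpy, scipy, OpenCV 4.12 (cv2) and the standard library are available. Lean on these libraries where they do the work, as an engineer would, in place of code of your own. Each camera call takes 0.05 s, during which the arm holds its last target. There are 200 camera calls.

TASK

The small white camera looks only at the swivel in front of it: set the standing mirror into the recess of that swivel, glass on the camera's side, and press it down past the spring roller until its steel foot is flush. Then turn mirror and swivel together until the camera sees the orange dot of the black tin in the middle of the mirror, and finish while holding it at that angle, because the swivel springs back if let go. Leave the tin, the honey jar and the lemon where they stand.

Things in the scene. Friction and masses are not known exactly. Their poses are not given: they have to be found in the camera images.
- mirror: loose mirror standing on its foot, 124 mm tall, about 0.12 kg. Origin: centre of the underside; x = the way the glass faces, y along its width, z up. Steel foot 24 (x) by 56 (y) by 16 mm high. Above it a black frame 66 mm wide, x -6.5 to 0, z 19 to 89 mm, pale glass in the plane x = 0. On top, centred, a blue grip tab 14 (x) by 28 (y) mm, z 88 to 124 mm: hold it there by its two broad faces to the end
- mirror_front (a point): middle of the top front edge of the mirror's foot (12 mm along the mirror's +x, 16 mm up): tells which way round it stands
- recess (a point): centre of the recess floor in the aluminium swivel, 12 mm above the worktop; z = the swivel's vertical turning axis, x = the way the glass must face. Recess 27 (x) by 58 (y) by 16 mm deep, open at the top, turning with the swivel. The seated foot is pressed by the roller against the +x wall: 1.5 mm towards +x
- roller_mid (a point): middle of the steel spring roller (8 mm thick, along y) that stands 4 mm out of the recess's -x wall, 7 mm above the floor; pushed aside by the foot with 4 to 6 N, so that it takes a push of about 2 to 6 N to press the mirror home. The swivel block is 52 (x) by 78 (y) mm outside, its top 28 mm above the worktop, on a fixed rig
- swivel (a joint): turn of the swivel, rad: 0 = parked against its stop, up to 1.5, growing counter-clockwise seen from above. Spring 0.05 N m/rad, 0.03 N m at the stop: it goes back to 0 when let go
- lens (a point): centre of the lens of the small white camera (a 36 by 52 by 40 mm box on a post, top 86 mm above the worktop), 160 mm from the swivel's axis, 66 mm above the worktop, on the same fixed rig. It looks straight at the axis; when parked the recess's +x points 0.5 rad clockwise (seen from above) of the direction axis to lens
- sight (a point): unseen point on the swivel's axis, 66 mm above the worktop. Its x axis is the camera's line of sight after reflection in the seated mirror (the glass's direction lies midway between the direction to the lens and this one); it turns twice as far as the swivel
- marker (a point): centre of the face of the orange dot, a disc 40 mm in diameter on the side of the black tin, 66 mm above the worktop, facing roughly towards the swivel
- tin: loose black round tin with the orange dot on its side, 79 mm in diameter, 113 mm tall; origin at the centre of its underside
- honey: loose amber honey jar with a cork lid, 55 mm in diameter, 81 mm tall; origin at the centre of its underside
- lemon: loose lemon, 67 by 54 by 54 mm; origin at the centre of its underside

How it is judged (in metres and radians):
On the way, in this order (a step that is already met when the one before it is completed fails the run):
1. the mirror sits fully home in the recess, upright, glass on the camera's side (z of mirror in the frame of recess between -0.004 and 0.002 m and x of mirror in the frame of recess between -0.004 and 0.004 m and y of mirror in the frame of recess between -0.004 and 0.004 m and angle between mirror's own z axis and vertical below 0.06 rad and angle between the x axis of mirror and the x axis of recess, either way round below 0.06 rad and x of mirror_front in the frame of recess above 0.005 m), for 0.3 s.
2. the mirror, held by the gripper, is turned so that the camera sees the orange dot in its middle (all of step 1 and y of marker in the frame of sight between -0.02 and 0.02 m and x of marker in the frame of sight above 0.05 m and contact force between the fingers and mirror above 1 N and velocity of joint swivel between -0.1 and 0.1 rad/s), for 0.3 s.
At the end, for the whole second after the job is handed in: Foot on the recess floor (2 mm in height, 4 mm sideways, 0.06 rad tilt and turn, glass the right way round); reflected line of sight within 20 mm of the dot's centre; swivel at rest (under 0.1 rad/s); fingers still holding the mirror (over 1 N) (all of step 2); the arm keeps its last pose, push and grip.
It fails at once if the tin is moved more than 20 mm (distance of tin from where it was at the start of the episode above 0.02 m).
It fails at once if the honey jar is moved more than 20 mm (distance of honey from where it was at the start of the episode above 0.02 m).
It fails at once if the lemon is moved more than 20 mm (distance of lemon from where it was at the start of the episode above 0.02 m).
It also fails if it takes over 48 s, if anything falls off the work surface, if the arm or the gripper's body presses on something with over 40 N, if the wrist force passes 120 N, or if a joint passes its speed limit or range.

## Working session

There is one attempt and no reset: what is moved stays moved. The work goes in short steps, Python scripts to look and compute and a tool call to move; the robot and the scene stay as the last step left them, time stands still between calls to the robot, and variables do not carry over. Pictures are saved under pics/ and viewed, at most 10 in all, crops included, and the job is handed in when it is done.

Besides the shell and the picture viewer there is one more tool, called by a JSON object that holds its "api" and its "payload". play_rows: Moves the arm, as the interface text tells. Its arguments: {"type":"object","properties":{"series":{"type":"array"},"gripper":{"type":"number"},"squeeze":{"type":"number"}},"required":["series"]}

```bash
mkdir -p pics; ls
cat > h.py <<'E'
import numpy as np, cv2
from cell import manip
def snap(n,f=None):
    d=manip.get_image(n)
    if f: cv2.imwrite('pics/'+f,d['image'])
    return d
def plane(d,u,v,z):
    K,R,t=[np.array(d[k],float) for k in('camera_matrix','R','t')]
    c=-R.T@t; r=R.T@np.linalg.solve(K,[u,v,1.]); return c+r*(z-c[2])/r[2]
def proj(d,X):
    K,R,t=[np.array(d[k],float) for k in('camera_matrix','R','t')]
    p=K@(R@np.array(X,float)+t); return p[:2]/p[2]
E
python3 - <<'E'
from h import *
for n in('top','side'):
    d=snap(n,n+'0.png'); np.savez(n+'0.npz',**d); print(n,-np.array(d['R']).T@d['t'],np.array(d['R'])[2])
s=manip.get_state();print(s['position'],s['orientation'],s['width'],s['t'])
E
```

```text
pics
top [0.25748653 0.16614006 1.29208841] [ 0.22179898  0.01983542 -0.97489064]
side [-0.10463457  1.1346753   0.60010879] [ 0.50576505 -0.75194125 -0.42283101]
[ 0.15296584 -0.63104501  0.23023181] [[ 9.71847137e-01  2.35611611e-01 -5.57330219e-04]
 [ 2.35612270e-01 -9.71844526e-01  2.25276091e-03]
 [-1.08616954e-05 -2.32065308e-03 -9.99997307e-01]] 0.08602079699212761 0.1
```

View pics/top0.png

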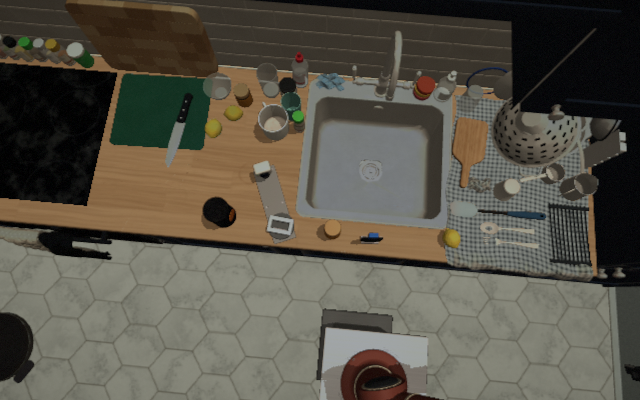

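View pics/side0.png

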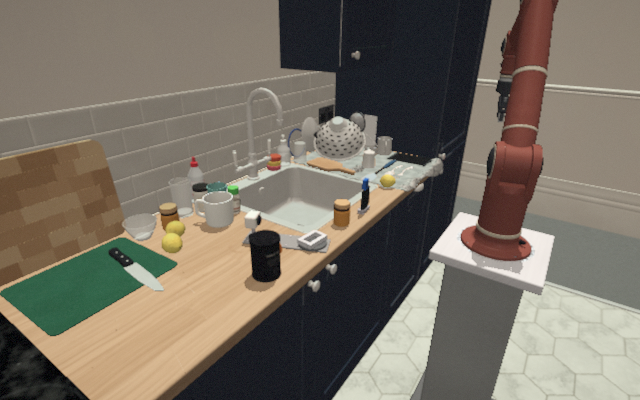

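The top view shows the white camera at (262,169), swivel (280,226), mirror (371,238), honey (332,230), lemon (453,238) and tin (217,212) with its dot at (232,215). The side view shows the swivel at (313,240) and the mirror at (365,195).

Run:
```python
from h import *
a=cv2.imread('pics/top0.png')[150:260,195:395]; cv2.imwrite('pics/topc.png',cv2.resize(a,None,fx=4,fy=4,interpolation=cv2.INTER_CUBIC))
b=cv2.imread('pics/side0.png')[165:290,230:400]; cv2.imwrite('pics/sidec.png',cv2.resize(b,None,fx=4.5,fy=4.5,interpolation=cv2.INTER_CUBIC))
```

```text
(no output)
```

View pics/topc.png

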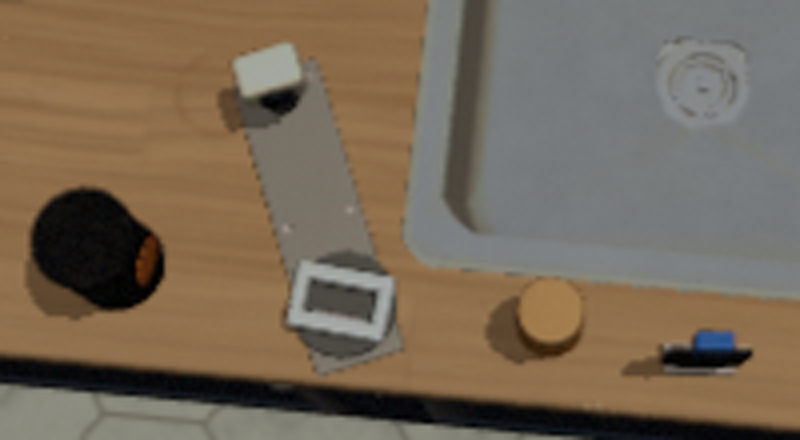

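View pics/sidec.png

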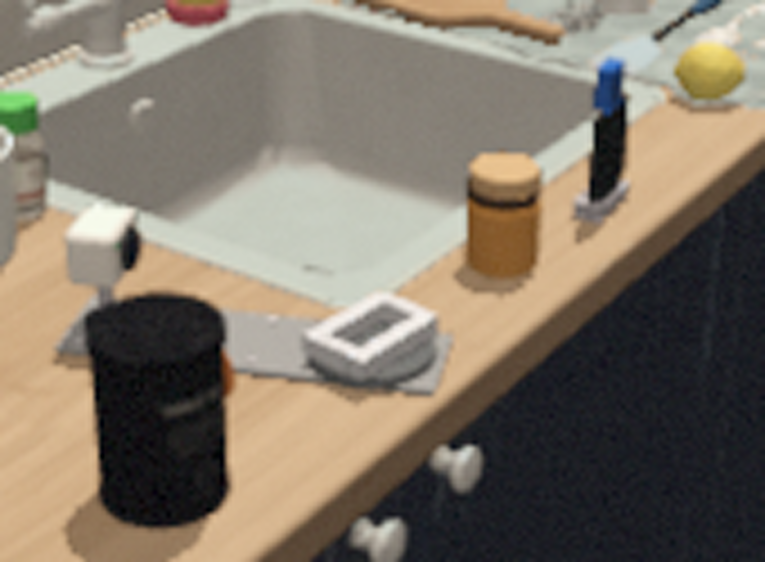

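The crops show the mirror's black back turned to the robot (no pale glass seen), so its glass faces +x, the white camera's side. The swivel block's ring spans about (287-396, 262-340) in the top crop, and the dot is on the tin's right side at (147,262).

Run:
```python
from h import *
T=np.load('top0.npz');S=np.load('side0.npz')
print('fx',T['camera_matrix'][0,0],S['camera_matrix'][0,0])
def mask(d,lo,hi,box):
    x0,x1,y0,y1=box; k=4
    im=cv2.resize(d['image'][y0:y1,x0:x1],None,fx=k,fy=k,interpolation=cv2.INTER_CUBIC)
    m=cv2.inRange(cv2.cvtColor(im,cv2.COLOR_BGR2HSV),lo,hi)
    c=max(cv2.findContours(m,0,2)[0],key=cv2.contourArea).reshape(-1,2)
    return (c+.5)/k-.5+[x0,y0]
def cen(c):
    M=cv2.moments(c.astype(np.float32)); return np.array([M['m10'],M['m01']])/M['m00']
def up(d,c,z): return np.array([plane(d,u,v,z)[:2] for u,v in c])
def rect(P):
    r=cv2.minAreaRect((P*1000).astype(np.float32)); return np.round(r[0],1),np.round(r[1],1),round(r[2],1)
def tri(uv1,uv2):
    A=[];b=[]
    for d,(u,v) in((T,uv1),(S,uv2)):
        P=d['camera_matrix']@np.c_[d['R'],d['t']]
        for q,r in((u,0),(v,1)): w=P[r]-q*P[2]; A.append(w[:3]);b.append(-w[3])
    return np.linalg.lstsq(np.array(A),np.array(b),rcond=None)[0]
bt=mask(T,(100,120,60),(130,255,255),(355,390,225,250)); bs=mask(S,(100,120,60),(130,255,255),(355,380,170,200))
print('tab tri',tri(cen(bt),cen(bs)),'top rect z.124',rect(up(T,bt,.124)),cen(bt))
for z in(.089,.03): pass
fr=mask(T,(0,0,0),(179,255,50),(355,390,230,246)); print('frame rect z.089',rect(up(T,fr,.089)))
blk=mask(T,(0,0,135),(179,60,255),(262,300,210,238)); print('block top',rect(up(T,blk,.028)), cv2.minAreaRect(blk.astype(np.float32)))
sb=mask(S,(0,0,135),(179,60,255),(295,332,228,252)); print('block tri',tri(cen(blk),cen(sb)),cen(blk),cen(sb))
cb=mask(T,(0,0,135),(179,70,255),(250,275,158,180)); print('cam top',rect(up(T,cb,.086)))
dt=mask(T,(0,140,60),(20,255,255),(225,240,203,225)); print('dot z.066',rect(up(T,dt,.066)),up(T,[cen(dt)],.066),cen(dt))
tn=mask(T,(0,0,0),(179,255,55),(200,240,192,230))
print('tin black rect',rect(up(T,tn,.113)),rect(up(T,tn,0)))
hl=mask(T,(5,100,90),(25,255,255),(322,343,217,240)); print('honey lid',rect(up(T,hl,.081)))
```

```text
fx 398.70009250519973 377.2205579806891
tab tri [0.43239958 0.04220222 0.10356363] top rect z.124 (array([429.6,  44.4]), array([13.1, 27.2]), 2.3) [373.0531559  235.13619837]
frame rect z.089 (array([422.4,  46.1]), array([14.4, 67.5]), 5.4)
block top (array([450. , 334.6]), array([78.6, 52.6]), 84.1) ((279.80816650390625, 224.48681640625), (24.52911949157715, 16.2750301361084), 11.173837661743164)
block tri [0.45161521 0.33578889 0.02552558] [279.75271237 224.58318758] [310.71024078 237.24461444]
cam top (array([619. , 406.6]), array([34.4, 51.4]), 22.8)
dot z.066 (array([462.5, 484.4]), array([13.9, 39.8]), 76.7) [[0.46136753 0.48464342]] [231.14159325 214.45429515]
tin black rect (array([455.7, 510.9]), array([106.5,  76.9]), 53.9) (array([474.7, 544. ]), array([116.7,  84.3]), 53.9)
honey lid (array([442.7, 166.4]), array([63.4, 63.9]), 5.4)
```

{"api": "play_rows", "payload": {"series": [[12,-13,0,0],[24,-26,0,0],[24,-26,0,0],[24,-26,0,0],[24,-26,0,0],[24,-26,0,0],[24,-26,0,0],[24,-26,0,0],[24,-26,0,0],[24,-26,0,0],[24,-26,0,0],[24,-26,0,0],[24,-26,0,0],[24,-26,0,0],[18,-9,0,0],[0,0,0,0]], "gripper": 60, "squeeze": 60}}

```text
t: 1.7
position: [0.4027, -0.1984, 0.2312]
orientation: [[0.97, 0.242, 0.001], [0.242, -0.97, 0.001], [0.002, -0.001, -1.0]]
contact_force: [0.3, -0.8, 0.1]
width: 0.0602
grip_force: 0.0
```

```bash
python3 -c "
from h import *
s=manip.get_state();print(s['joint_pos'],s['contact_force'])"
```

```text
[ 29.00687894  17.74032883  -7.21047109 113.00482147   2.75426039
  49.38606541 -55.65000759] [ 0.3385446  -0.78726544  0.14998617]
```

{"api": "play_rows", "payload": {"series": [[0,0,0,-8.1],[0,0,0,-8.1],[0,0,0,-8.1],[0,0,0,-8.1],[0,0,0,-8.1],[0,0,0,-8.1],[0,0,0,-8.1],[0,0,0,-8.1],[0,0,0,-8.1],[0,0,0,-8.1],[24,4.8,0,0],[24,4.8,0,0],[24,4.8,0,0],[24,4.8,0,0],[24,4.8,0,0],[24,4.8,0,0],[24,4.8,0,0],[24,4.8,0,0],[24,4.8,0,0],[24,4.8,0,0]]}}

```text
t: 3.7
position: [0.4289, 0.041, 0.231]
orientation: [[-0.078, 0.997, -0.001], [0.997, 0.078, -0.001], [-0.001, -0.001, -1.0]]
contact_force: [0.1, -0.5, 0.7]
width: 0.0598
grip_force: 0.0
```

{"api": "play_rows", "payload": {"series": [[0,0,15,0],[0,0,15,0],[0,0,15,0],[0,0,15,0],[0,0,0,0],[0,0,0,0]]}}

```text
t: 4.3
position: [0.4291, 0.0409, 0.1713]
orientation: [[-0.079, 0.997, -0.001], [0.997, 0.079, -0.0], [-0.0, -0.001, -1.0]]
contact_force: [-0.1, -0.2, 0.4]
width: 0.0598
grip_force: 0.0
```

Run:
```python
from h import *
s=manip.get_state();print(s['joint_pos'],s['position'])
a=snap('top')['image'][195:265,325:425]; b=snap('side')['image'][130:220,310:420]
r=lambda a:cv2.resize(a,(400,560 if 0 else 400),interpolation=cv2.INTER_CUBIC)
cv2.imwrite('pics/g1.png',np.hstack([cv2.resize(a,(400,280),interpolation=2),cv2.resize(b,(342,280),interpolation=2)]))
```

```text
[ 12.44441254  23.28674498 -28.28769844 119.70399293  16.68617195
  40.80338998 -22.11075856] [0.4290724  0.04087301 0.17132928]
```

View pics/g1.png

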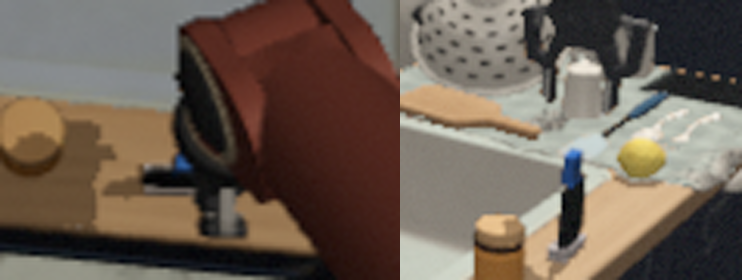

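The left half shows the gripper above the mirror's tab (the arm hides part of it). The right half shows both fingers straddling the tab at (573,165), the right way round. Descending.

{"api": "play_rows", "payload": {"series": [[2,0,15,0],[0,0,20,0],[0,0,20,0],[0,0,16,0],[0,0,8,0],[0,0,0,0],[0,0,0,0]]}}

```text
t: 5.1
position: [0.4296, 0.044, 0.093]
orientation: [[-0.081, 0.997, 0.001], [0.997, 0.081, 0.0], [0.0, 0.001, -1.0]]
contact_force: [0.7, 0.4, 0.2]
width: 0.0599
grip_force: 0.0
```

{"api": "play_rows", "payload": {"series": [[0,0,0,0],[0,0,0,0],[0,0,0,0],[0,0,0,0],[0,0,0,0],[0,0,0,0],[0,0,0,0],[0,0,0,0]], "gripper": 0, "squeeze": 60}}

```text
t: 5.9
position: [0.43, 0.0441, 0.0928]
orientation: [[-0.081, 0.997, 0.002], [0.997, 0.081, 0.0], [0.0, 0.002, -1.0]]
contact_force: [1.4, 0.4, 5.4]
width: 0.0134
grip_force: 60.5
```

{"api": "play_rows", "payload": {"series": [[0,0,-12,0],[0,0,-22,0],[0,0,-22,0],[0,0,-22,0],[0,0,-22,0],[0,0,-10,5.2],[0,0,0,5.2],[12,-0.5,0,0],[23,-0.5,0,0],[23,-0.5,0,0],[23,-0.5,0,0],[23,-0.5,0,0],[23,-0.5,0,0],[23,-0.5,0,0],[23,-0.5,0,0],[23,-0.5,0,0],[23,-0.5,0,0],[23,-0.5,0,0],[23,-1,0,0]]}}

```text
t: 7.8
position: [0.4476, 0.3094, 0.2009]
orientation: [[0.097, 0.995, -0.003], [0.995, -0.097, -0.002], [-0.002, -0.003, -1.0]]
contact_force: [0.1, 0.6, -2.4]
width: 0.0133
grip_force: 59.7
```

{"api": "play_rows", "payload": {"series": [[14,-1,0,0],[12,0,15,0],[0,0,20,0],[0,0,20,0],[0,0,8,0],[0,0,0,0],[0,0,0,0]]}}

```text
t: 8.5
position: [0.451, 0.3341, 0.1395]
orientation: [[0.101, 0.995, 0.0], [0.995, -0.101, 0.0], [0.0, 0.0, -1.0]]
contact_force: [0.2, -0.6, -1.3]
width: 0.0131
grip_force: 59.7
```

Run:
```python
from h import *
s=manip.get_state();print(s['joint_pos'],s['position'],s['orientation'])
T=snap('top');S=snap('side');np.savez('top1.npz',**T);np.savez('side1.npz',**S)
a=T['image'][195:250,245:325]; b=S['image'][190:260,270:370]
cv2.imwrite('pics/i1.png',np.hstack([cv2.resize(a,(400,275),interpolation=2),cv2.resize(b,(393,275),interpolation=2)]))
```

```text
[-22.96294008  35.46928207 -24.80649563 102.27981238  19.59674466
  46.52539815 -63.13456232] [0.45100215 0.33414326 0.13945181] [[ 1.00755132e-01  9.94911250e-01  8.99990286e-05]
 [ 9.94911237e-01 -1.00755147e-01  1.74217480e-04]
 [ 1.82398796e-04  7.19877396e-05 -9.99999981e-01]]
```

View pics/i1.png

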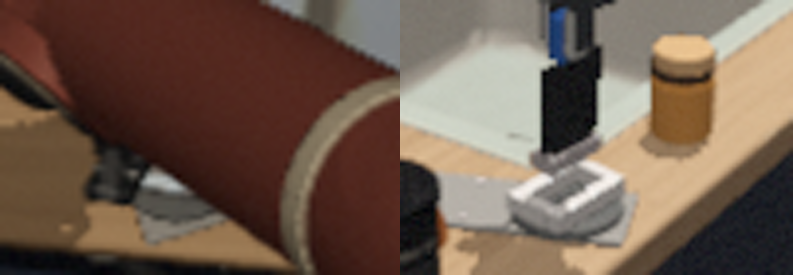

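The side half shows the mirror held upright right above the recess, back face seen, foot just over the block; the arm hides it from the top. Now its offset along y from the frame edges, in the same view as the block.

Run:
```python
from h import *
S=np.load('side1.npz');S0=np.load('side0.npz')
p=np.array([.4510,.3341]);yaw=np.radians(-5.8);X=np.array([np.cos(yaw),np.sin(yaw)]);Y=np.array([-X[1],X[0]])
zb=.1395-.0928
W=lambda c,x,y,z:np.r_[c+x*X+y*Y,z]
g=cv2.cvtColor(S['image'],6).astype(float)
# frame edges: subpixel crossing per row
def edges(row,th=None):
    r=g[row,285:345]; lo=r.min()
    i=np.where(r<45)[0]; a,b=i[0],i[-1]
    def cross(k0,k1): t=45; return k0+(t-r[k0])/(r[k1]-r[k0])
    return 285+cross(a-1,a),285+cross(b+1,b)
for z in(.075,.085,.1,.11):
    L=[proj(S,W(p,x,33e-3,zb+z-.019+0)) for x in(0,-.0065)];R=[proj(S,W(p,x,-33e-3,zb+z-.019)) for x in(0,-.0065)]
    row=int(round((L[0][1]+R[1][1])/2)); 
    # predicted cols at this row: edges are near vertical
    print(row,'obs',np.round(edges(row),2),'pred L',np.round([q[0] for q in L],2),'R',np.round([q[0] for q in R],2))
a=proj(S,W(p,0,0,.06));print('px per mm x',proj(S,W(p,.001,0,.06))-a,'y',proj(S,W(p,0,.001,.06))-a)
# block in side0: top-face corners predicted vs mask extents
c=np.array([.4505,.335])
for dx,dy in((1,1),(1,-1),(-1,-1),(-1,1)): print('blk',dx,dy,np.round(proj(S0,W(c,dx*.026,dy*.039,.028)),2))
im=cv2.resize(S0['image'][225:260,290:340],None,fx=4,fy=4,interpolation=2)
m=cv2.inRange(cv2.cvtColor(im,cv2.COLOR_BGR2HSV),(0,0,135),(179,60,255))
k=max(cv2.findContours(m,0,2)[0],key=cv2.contourArea)
q=cv2.approxPolyDP(cv2.convexHull(k),6,True).reshape(-1,2);print((q+.5)/4-.5+[290,225])
```

```text
215 obs [305.86 320.8 ] pred L [304.44 306.16] R [319.3 321. ]
212 obs [305.88 320.84] pred L [304.43 306.15] R [319.35 321.05]
207 obs [307.79 321.7 ] pred L [304.41 306.15] R [319.42 321.13]
204 obs [316.69 321.67] pred L [304.4  306.14] R [319.47 321.18]
px per mm x [-0.25708185 -0.10853748] y [-0.22163729  0.12422691]
blk 1 1 [296.53 238.81]
blk 1 -1 [313.72 229.03]
blk -1 -1 [326.85 234.61]
blk -1 1 [309.85 244.94]
[[330.125 239.375]
 [325.375 252.125]
 [289.625 247.375]
 [289.625 224.625]
 [323.625 224.625]]
```

Run:
```python
from h import *
def quad(d,box):
    x0,x1,y0,y1=box
    im=cv2.resize(d['image'][y0:y1,x0:x1],None,fx=4,fy=4,interpolation=2)
    for th in(160,175,190):
        m=cv2.inRange(cv2.cvtColor(im,cv2.COLOR_BGR2HSV),(0,0,th),(179,60,255))
        k=max(cv2.findContours(m,0,2)[0],key=cv2.contourArea)
        q=cv2.approxPolyDP(cv2.convexHull(k),5,True).reshape(-1,2); q=(q+.5)/4-.5+[x0,y0]
        P=np.array([plane(d,u,v,.028)[:2] for u,v in ((cv2.convexHull(k).reshape(-1,2)+.5)/4-.5+[x0,y0])])
        r=cv2.minAreaRect((P*1000).astype(np.float32))
        print(th,np.round(r[0],1),np.round(r[1],1),round(r[2],1),np.round(q,1).tolist())
quad(np.load('top0.npz'),(262,300,210,238)); quad(np.load('side0.npz'),(294,331,226,252))
```

```text
160 [449.5 334.7] [74.5 49.1] 84.7 [[270.4, 215.6], [291.6, 219.1], [289.4, 233.6], [267.6, 229.9]]
175 [425.5 313.6] [4.8 0. ] 95.4 [[286.1, 232.6], [284.6, 232.6]]Traceback (most recent call last):
  File "<stdin>", line 12, in <module>
  File "<stdin>", line 7, in quad
ValueError: max() iterable argument is empty
```

{"api": "play_rows", "payload": {"series": [[0,1,8,0],[0,0,6,0],[0,0,2,0],[0,0,2,0],[0,0,1,0],[0,0,1,0],[0,0,1,0],[0,0,0,0]]}}

```text
t: 9.4
position: [0.4518, 0.334, 0.1183]
orientation: [[0.101, 0.995, -0.0], [0.995, -0.101, 0.0], [0.0, -0.0, -1.0]]
contact_force: [0.2, 0.2, -2.1]
width: 0.0128
grip_force: 59.6
```

{"api": "play_rows", "payload": {"series": [[0,0,1,0],[0,0,0,0]]}}

```text
t: 9.6
position: [0.4515, 0.3343, 0.1175]
orientation: [[0.1, 0.995, -0.0], [0.995, -0.1, 0.0], [0.0, -0.0, -1.0]]
contact_force: [-1.9, 0.1, -1.1]
width: 0.013
grip_force: 60.0
```

{"api": "play_rows", "payload": {"series": [[0,0,1,0],[0,0,1,0],[0,0,0,0]]}}

```text
t: 9.9
position: [0.4515, 0.3345, 0.1171]
orientation: [[0.1, 0.995, 0.001], [0.995, -0.1, 0.0], [0.0, 0.001, -1.0]]
contact_force: [-3.3, -2.2, 8.9]
width: 0.0134
grip_force: 61.6
```

{"api": "play_rows", "payload": {"series": [[0,0,1,0],[0,0,1,0],[0,0,1,0],[0,0,0,0]]}}

```text
t: 10.3
position: [0.4515, 0.3349, 0.1167]
orientation: [[0.1, 0.995, 0.002], [0.995, -0.1, 0.0], [0.001, 0.002, -1.0]]
contact_force: [-6.3, -4.3, 23.5]
width: 0.0131
grip_force: 63.7
```

{"api": "play_rows", "payload": {"series": [[0,0,-2.5,0],[0,0,-1,0],[0,0,0,0]]}}

```text
t: 10.6
position: [0.4515, 0.3345, 0.117]
orientation: [[0.1, 0.995, 0.0], [0.995, -0.1, 0.001], [0.001, 0.0, -1.0]]
contact_force: [-3.4, -0.5, 9.9]
width: 0.0131
grip_force: 61.3
```

Run:
```python
from h import *
S=snap('side');np.savez('side2.npz',**S)
b=S['image'][205:255,285:335].copy()
cv2.imwrite('pics/i2.png',cv2.resize(b,(600,600),interpolation=2))
p=np.array(manip.get_state()['position']);print(p)
yaw=np.radians(-5.8);X=np.array([np.cos(yaw),np.sin(yaw)]);Y=np.array([-X[1],X[0]])
W=lambda c,x,y,z:np.r_[c+x*X+y*Y,z]
px=lambda q:np.round((proj(S,q)-[285,205]+.5)*12,0)
zb=p[2]-.0928
for n,c,x,y,z in(('foot',p[:2],.012,.028,zb+.016),('frame',p[:2],.0065,.033,zb+.019),('blk',np.array([.4505,.335]),.026,.039,.028),('rec',np.array([.4505,.335]),.0135,.029,.028)):
  print(n,[px(W(c,a*x,b*y,z)).tolist() for a,b in((1,1),(1,-1),(-1,-1),(-1,1))])
```

```text
[0.45151286 0.33453898 0.11704941]
foot [[214.0, 368.0], [363.0, 284.0], [436.0, 315.0], [288.0, 401.0]]
frame [[217.0, 373.0], [392.0, 273.0], [432.0, 290.0], [257.0, 391.0]]
blk [[144.0, 412.0], [351.0, 294.0], [508.0, 361.0], [304.0, 485.0]]
rec [[210.0, 413.0], [362.0, 325.0], [444.0, 360.0], [292.0, 451.0]]
```

View pics/i2.png

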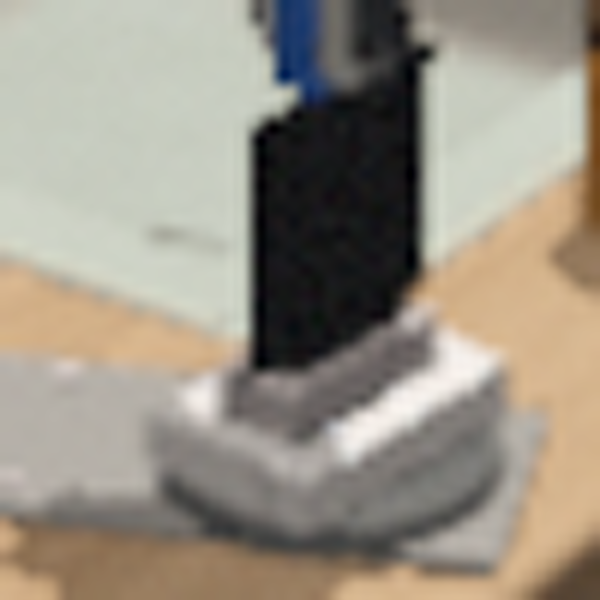

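The foot is over the recess with block corners where predicted (152,425), (310,475), (508,355), but it stands about 12 mm proud. Whether it rests on the roller or on a rim I'll probe sideways at light contact.

{"api": "play_rows", "payload": {"series": [[0,0,-0.9,0],[1,0,0,0],[1,0,0,0],[0,0,0,0]]}}

```text
t: 11.05
position: [0.4516, 0.335, 0.1171]
orientation: [[0.101, 0.995, -0.001], [0.995, -0.101, -0.003], [-0.003, -0.001, -1.0]]
contact_force: [-3.5, -3.1, 9.8]
width: 0.0127
grip_force: 61.1
```

{"api": "play_rows", "payload": {"series": [[-1,0,0,0],[-1,0,0,0],[-1,0,0,0],[-1,0,0,0],[0,0,0,0]]}}

```text
t: 11.55
position: [0.4514, 0.3338, 0.1171]
orientation: [[0.1, 0.995, 0.0], [0.995, -0.1, 0.003], [0.003, 0.0, -1.0]]
contact_force: [-2.2, 1.5, 4.4]
width: 0.013
grip_force: 60.7
```

{"api": "play_rows", "payload": {"series": [[1,0,0,0],[1,0,0,0],[0,-1,0,0],[0,-1,0,0],[0,0,0,0]]}}

```text
t: 12.05
position: [0.451, 0.3343, 0.1171]
orientation: [[0.101, 0.995, 0.002], [0.995, -0.101, 0.001], [0.001, 0.002, -1.0]]
contact_force: [-1.0, 0.5, 4.4]
width: 0.013
grip_force: 60.6
```

{"api": "play_rows", "payload": {"series": [[0,0,-1.7,0],[0,2,0,0],[0,1,0,0],[0,0,0,0]]}}

```text
t: 12.45
position: [0.4518, 0.3328, 0.1176]
orientation: [[0.101, 0.995, -0.003], [0.995, -0.101, -0.002], [-0.003, -0.003, -1.0]]
contact_force: [-2.8, -0.4, -1.3]
width: 0.0127
grip_force: 59.8
```

{"api": "play_rows", "payload": {"series": [[0,1,0,0],[0,1,0,0],[0,0,0,0]]}}

```text
t: 12.75
position: [0.4527, 0.3331, 0.1178]
orientation: [[0.1, 0.995, -0.004], [0.995, -0.1, -0.002], [-0.003, -0.004, -1.0]]
contact_force: [-5.0, -1.4, 0.5]
width: 0.0133
grip_force: 60.0
```

{"api": "play_rows", "payload": {"series": [[0,-2,0,0],[0,-2,0,0],[0,-2,0,0],[0,0,0,0]]}}

```text
t: 13.15
position: [0.4499, 0.3349, 0.1189]
orientation: [[0.101, 0.995, 0.003], [0.995, -0.101, 0.002], [0.002, 0.002, -1.0]]
contact_force: [0.2, -0.2, -1.3]
width: 0.0129
grip_force: 59.6
```

{"api": "play_rows", "payload": {"series": [[0,-1,0,0],[0,-1,0,0],[0,0,0,0]]}}

```text
t: 13.45
position: [0.4469, 0.3347, 0.1186]
orientation: [[0.1, 0.995, 0.0], [0.995, -0.1, 0.0], [0.0, 0.0, -1.0]]
contact_force: [-0.0, -0.2, -1.2]
width: 0.0132
grip_force: 59.6
```

{"api": "play_rows", "payload": {"series": [[0,-1,0,0],[0,-1,0,0],[0,0,0,0]]}}

```text
t: 13.75
position: [0.4458, 0.3347, 0.1188]
orientation: [[0.101, 0.995, 0.002], [0.995, -0.101, 0.001], [0.001, 0.002, -1.0]]
contact_force: [2.4, 0.2, -1.1]
width: 0.0128
grip_force: 59.7
```

{"api": "play_rows", "payload": {"series": [[0,-1,0,0],[0,-1,0,0],[0,0,0,0]]}}

```text
t: 14.05
position: [0.4449, 0.3349, 0.1191]
orientation: [[0.101, 0.995, 0.004], [0.995, -0.101, 0.001], [0.001, 0.004, -1.0]]
contact_force: [6.0, -0.9, -0.8]
width: 0.0131
grip_force: 59.8
```

{"api": "play_rows", "payload": {"series": [[0,2,0,0],[0,2,0,0],[0,2,0,0],[1,0,0,0],[1,0,0,0],[0,0,0,0]]}}

```text
t: 14.65
position: [0.4479, 0.3366, 0.118]
orientation: [[0.1, 0.995, -0.002], [0.995, -0.1, -0.0], [-0.0, -0.002, -1.0]]
contact_force: [-0.1, 1.0, -1.7]
width: 0.0134
grip_force: 59.7
```

{"api": "play_rows", "payload": {"series": [[-2,0,0,0],[-1,0,0,0],[-1,0,0,0],[0,0,0,0]]}}

```text
t: 15.05
position: [0.4486, 0.3325, 0.1185]
orientation: [[0.101, 0.995, 0.0], [0.995, -0.101, 0.001], [0.001, -0.0, -1.0]]
contact_force: [-0.2, -0.2, -1.1]
width: 0.0133
grip_force: 59.7
```

{"api": "play_rows", "payload": {"series": [[2,0.5,0.5,0],[0,0,1,0],[0,0,0.5,0],[0,0,0,0]]}}

```text
t: 15.45
position: [0.4494, 0.3345, 0.1164]
orientation: [[0.1, 0.995, 0.0], [0.995, -0.1, 0.0], [0.0, 0.0, -1.0]]
contact_force: [0.8, -0.0, -1.9]
width: 0.0129
grip_force: 59.8
```

{"api": "play_rows", "payload": {"series": [[0,0,1,0],[0,0,1,0],[0,0,0,0]]}}

```text
t: 15.75
position: [0.4494, 0.3345, 0.1144]
orientation: [[0.1, 0.995, 0.0], [0.995, -0.1, 0.0], [0.0, 0.0, -1.0]]
contact_force: [0.4, 0.5, -2.0]
width: 0.0132
grip_force: 59.8
```

{"api": "play_rows", "payload": {"series": [[0,0.5,1,0],[0,0,1,0],[0,0,1,0],[0,0,0,0]]}}

```text
t: 16.15
position: [0.4501, 0.3344, 0.1115]
orientation: [[0.101, 0.995, 0.001], [0.995, -0.101, 0.001], [0.001, 0.001, -1.0]]
contact_force: [0.7, 0.7, -0.2]
width: 0.013
grip_force: 59.8
```

{"api": "play_rows", "payload": {"series": [[0,0,1,0],[0,0,1,0],[0,0,1,0],[0,0,0,0]]}}

```text
t: 16.55
position: [0.4505, 0.3344, 0.1087]
orientation: [[0.101, 0.995, 0.001], [0.995, -0.101, 0.001], [0.001, 0.001, -1.0]]
contact_force: [1.5, 0.3, 2.0]
width: 0.0132
grip_force: 60.2
```

{"api": "play_rows", "payload": {"series": [[0,0,1,0],[0,0,1,0],[0,0,1,0],[0,0,0,0]]}}

```text
t: 16.95
position: [0.4504, 0.3343, 0.1053]
orientation: [[0.101, 0.995, 0.001], [0.995, -0.101, 0.001], [0.001, 0.001, -1.0]]
contact_force: [3.3, 0.6, -0.4]
width: 0.0133
grip_force: 59.8
```

{"api": "play_rows", "payload": {"series": [[0,0,1,0],[0,0,1,0],[0,0,0,0]]}}

```text
t: 17.25
position: [0.4505, 0.3345, 0.1048]
orientation: [[0.101, 0.995, 0.002], [0.995, -0.101, 0.001], [0.001, 0.002, -1.0]]
contact_force: [1.9, -0.0, 9.1]
width: 0.013
grip_force: 61.1
```

{"api": "play_rows", "payload": {"series": [[0,0,0,0],[0,0,0,0],[0,0,0,0],[0.1,0,0,-2],[0.1,0,0,-4],[0.1,0,0,-4],[0.1,0,0,-4],[0.1,0,0,-4],[0.1,0,0,-4],[0.1,0,0,-4],[0.1,0,0,-4],[0,0,0,0],[0,0,0,0]]}}

```text
t: 18.55
position: [0.4504, 0.3349, 0.1048]
orientation: [[-0.409, 0.912, 0.001], [0.912, 0.409, -0.0], [-0.001, 0.001, -1.0]]
contact_force: [1.5, -0.7, 9.3]
width: 0.0134
grip_force: 61.4
```

{"api": "play_rows", "payload": {"series": [[0.1,0,0,-4],[0.1,0,0,-4],[0.1,0,0,-4],[0.1,0,0,-4],[0.1,0,0,-4],[0.1,0,0,-4],[0.1,0,0,-4],[0,0,0,-2],[0,0,0,0],[0,0,0,0],[0,0,0,0]]}}

```text
t: 19.65
position: [0.4499, 0.3351, 0.1049]
orientation: [[-0.811, 0.586, 0.002], [0.586, 0.811, -0.001], [-0.002, -0.0, -1.0]]
contact_force: [1.3, -2.2, 9.4]
width: 0.0135
grip_force: 61.5
```

Run:
```python
from h import *
s=manip.get_state();print(s['position'],np.degrees(np.arctan2(s['orientation'][1][1],s['orientation'][0][1])),s['moment'])
T=snap('top');S=snap('side')
a=T['image'][190:250,190:290]; b=S['image'][190:290,240:340]
cv2.imwrite('pics/f.png',np.hstack([cv2.resize(a,(400,240),interpolation=2),cv2.resize(b,(240,240),interpolation=2)]))
cv2.imwrite('pics/f.png',np.hstack([cv2.resize(a,(400,400*60//100),interpolation=2),cv2.resize(b[:60],(400,240),interpolation=2)]))
# dot again, if unobstructed, and block yaw from side
im=T['image'][203:225,225:240]; m=cv2.inRange(cv2.cvtColor(im,40),(0,140,60),(20,255,255)); M=cv2.moments(m,True)
print(M['m00'],plane(T,M['m10']/M['m00']+225,M['m01']/M['m00']+203,.066))
```

```text
[0.44993106 0.33514772 0.10485467] 54.15863457431805 [-0.33434418 -0.39011688 -0.04202849]
48.0 [0.4688388 0.4823132 0.066    ]
```

View pics/f.png

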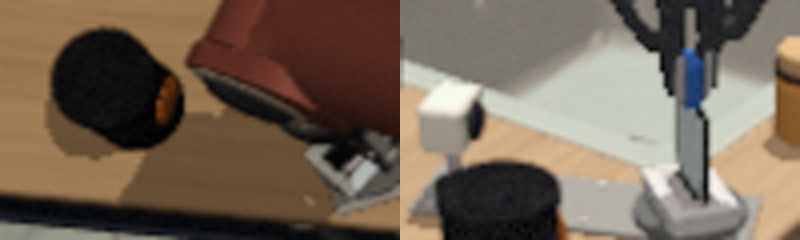

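The last picture shows the dot untouched at top pixel (231.6,215), and the mirror seated flush with its glass turned towards the camera and tin. The tool's heading is 54.2°, as needed, so I'm handing in.

```bash
python3 -c "
from h import *
print(manip.finish_job())"
```

```text
the job is handed in; nothing more can be done
None
```

I handed the job in with the mirror seated to the recess floor, turned about 60° so the camera's reflected line of sight should meet the orange dot, and held there with about 61 N of grip; no verdict came back, and I did not measure the swivel's own angle directly.

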